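Clamp the gilt frame

ROBOT

A 6-joint arm with a two-finger parallel gripper is mounted at the origin on the work surface. World frame = base frame: x ahead of the robot, y to its left, z up, the work surface at z = 0. Lengths are in m, angles in rad, forces in N, time in s.
With the tool pointing down it reaches from about 0.25 to 0.775 m from the base axis. Payload 4 kg.
Tool frame: the origin (TCP) lies midway between the tips of the shut fingers; the grasp point (between the pads) lies 19 mm behind it; z points along the fingers, y is the line along which they close (so a half turn about z gives the same grasp; the last joint's range is limited). The gripper opens to 94 mm and grips with 3 to 60 N. Pads are 16 mm wide; open, the fingers measure 119 mm over their backs; the gripper's body (75 mm by 177 mm) begins 78 mm behind the grasp point.
Start: joints at [-1.223, 0.087, 1.371, -0, 1.684, -0.103], TCP at [0.24, -0.495, 0.169] pointing down, gripper open.
Joint ranges: [-3.1, 3.1], [-0.76, 2.03], [0.27, 2.55], [-1.08, 4.22], [0.17, 2.65], [-2.57, 2.57]. Speed limits (rad/s): [2.79, 2.79, 3.14, 3.14, 3.14, 3.14].

INTERFACE

Orientations are given as [roll, pitch, yaw] about the fixed x, y, z axes, in that order (R = Rz(yaw) Ry(pitch) Rx(roll)).
In Python, from bench import get_obs, snapshot, close_job gives the robot as it stands. The module is installed in compiled form; this text tells all that it offers.
- The arm moves only by the tool drive_tool, never from a script. Its argument "commands" is a list of rows, each a list of 6 numbers: the shift along the tool's x, y, z in units of 0.04 m (1.0 is 0.04 m), then the turn, a rotation vector about the tool's x, y, z in units of 0.1 rad (1.0 is 0.1 rad). In form: [[dx, dy, dz, wx, wy, wz], ...]. A call has 1 to 20 rows; each row shifts and turns the commanded pose from where the row before left it, along the tool's axes as they then stand; what a row does not reach is not made up. A row lasts 1/8 s, in which the tool goes at most 62.5 mm and 10.7 degrees, less where a joint would pass 70% of its speed; a pose out of reach is approached as far as the arm can. A call with a number of a shift or a turn outside -1 to 1 is refused whole. A call with a gripper value outside its range is refused whole. "gripper" is the closure, from 0 (fully open) to 1 (shut), set as the call begins (left out, the last holds). The fingers move at their own pace and stop on an object; the grip force is fixed at half the most. Time passes only in rows, so rows that do not move let the fingers close. It gives the time, the measured TCP pose, the force, the opening and the grip force at its end, in the units of the state.
- get_obs(): the state, without advancing time (a new reading comes with each control period).
- snapshot(name): name is "side" or "top" or "wrist"; returns a dict with "image" (400x640x3 uint8, blue, green, red), "range_z" (400x640 float32, m along the optical axis (not along the pixel's ray), 0 where there is no reading), "fx", "fy", "cx", "cy" (pixels), "rvec" (rotation vector, rad) and "tvec" (3), from world to camera coordinates, as OpenCV has them. Camera axes: x right, y down, z forward; pixel columns grow to the right and rows downward; lengths in m; the calibration is good to about 2 mm. A picture is of the moment at which its call begins.
- close_job(): hands the job in; it is judged then, once.
The state is a dict: "time": time; "joint_positions": joint angles; "qvel": joint speeds; "joint_torque": joint torques, N m; "tool_pos": TCP position; "ee_rot": TCP orientation; "wrist_force": force on the tool from outside, world axes, zero at the start; "wrist_torque": the same for the moment, N m; "width": finger opening in m; "finger_force": force on a finger pad.
Only numpy, scipy, OpenCV 4.12 (cv2) and the standard library are available. Lean on these libraries where they do the work, as an engineer would, in place of code of your own. Each camera call takes 0.05 s, during which the arm holds its last target. There are 200 camera calls.

TASK

Two small picture frames wait in the two bays of the frame clamp, one gilt and one black. By its red knob, slide the jaw of the gilt frame's bay towards the fence until the gilt frame lies flat and square, fully home against the fence, with the jaw closed up against it; then let go. Leave the other bay's jaw where it is.

Things in the scene. Friction and masses are not known exactly. Their poses are not given: they have to be found in the camera images.
- clamp_board: Plywood frame clamp 340 (x) x 320 (y) x 18 mm, fixed to the table, yaw varies. Origin: centre of underside, z up. Two bays run along its x, centred at y = +80 (left) and -80 mm (right), rails between 28 mm high. A fence, top at 48 mm, closes their +x end, inner face at x = +140 mm. Each bay: a sliding grey jaw at the -x end, a loose frame (gilt or black, same size) 20 to 45 mm short of the fence.
- gilt_frame_centre (a point): Centre, half-way up, of the golden yellow picture frame around a light blue and green landscape: 120 mm along its x (along the bay), 110 mm across, 18 mm thick, about 0.3 kg, flat on the board in either bay. Home against the fence it is at board x = +80 mm.
- left_knob (a point): Centre of the left jaw's upright round red knob, 30 mm diameter, 50 mm tall, top 98 mm over the table; axes as the board's. The jaw under it is 36 mm along the bay, 110 mm across, top 48 mm; its pushing face is 18 mm to +x of the knob's axis. It slides along board x only (knob at x = -108 to +22 mm, +2 mm when closed on a frame that is home), drags with 3 N, stays where left.
- right_knob (a point): The same for the right bay's jaw: an identical red knob and jaw.
Things that resemble listed ones, but are neither listed nor needed, are in the scene too. Leave any pink or purple look-alike of the part that bears gilt_frame_centre alone.

How it is judged:
At the end, for the whole second after the job is handed in: The gilt frame lies flat on the board in its bay, within 12 mm of fully home against the fence and square to it within 10 degrees, and that bay's jaw is closed up to it with at most 12 mm of gap, all staying so after release (x of gilt_frame_centre in the frame of clamp_board above 0.068 m and z of gilt_frame_centre in the frame of clamp_board below 0.037 m and angle between gilt_frame_centre's own z axis and vertical below 0.12 rad and angle between the x axis of gilt_frame_centre and the x axis of clamp_board, either way round below 0.175 rad and ((y of gilt_frame_centre in the frame of clamp_board above 0 m and horizontal distance between gilt_frame_centre and left_knob below 0.09 m) or (y of gilt_frame_centre in the frame of clamp_board below 0 m and horizontal distance between gilt_frame_centre and right_knob below 0.09 m))); the robot touches nothing.
It fails at once if the other bay's jaw (right, when the gilt frame is in the left bay) is moved more than 15 mm (y of gilt_frame_centre in the frame of clamp_board above 0 m and distance of right_knob from where it was at the start of the episode above 0.015 m).
It fails at once if the other bay's jaw (left, when the gilt frame is in the right bay) is moved more than 15 mm (y of gilt_frame_centre in the frame of clamp_board below 0 m and distance of left_knob from where it was at the start of the episode above 0.015 m).
It also fails if it takes over 27 s, if anything falls off the work surface, if the arm or the gripper's body presses on something with over 40 N, if the wrist force passes 120 N, or if a joint passes its speed limit or range.

## Working session

There is one attempt and no reset: what is moved stays moved. The work goes in short steps, Python scripts to look and compute and a tool call to move; the robot and the scene stay as the last step left them, time stands still between calls to the robot, and variables do not carry over. Pictures are saved under pics/ and viewed, at most 10 in all, crops included, and the job is handed in when it is done.

Besides the shell and the picture viewer there is one more tool, called after ">>>" as name(argument=value, ...), one argument or row to a line, values as JSON. drive_tool: Moves the arm, as the interface text tells. Its arguments: {"type":"object","properties":{"commands":{"type":"array"},"gripper":{"type":"number"}},"required":["commands"]}

```bash
mkdir -p pics; python3 - <<'E'
from bench import *
import cv2,pickle
for n in("top","side"):
    s=snapshot(n);cv2.imwrite(f"pics/{n}0.png",s["image"]);pickle.dump(s,open(n+"0.pkl","wb"))
    print(n,s["fx"],s["fy"],s["cx"],s["cy"],s["rvec"],s["tvec"])
o=get_obs();print(o)
E
```

```text
top 494.0614495745368 494.0614495745368 318.8295141241553 196.77835753349777 [ 2.20089407 -2.23361026  0.0997716 ] [0.03058766 0.59004055 0.8257596 ]
side 382.5320744924692 382.5320744924692 320.46813341393624 202.36971298168874 [ 0.27534701 -2.6450439   1.46769   ] [0.59117247 0.09159845 0.69333877]
{'time': 0.1, 'joint_positions': array([-1.22311434e+00,  8.78633003e-02,  1.37206806e+00, -5.72575097e-07,
        1.68359939e+00, -1.03114162e-01]), 'qvel': array([-1.05478902e-03, -2.65397161e-03, -8.68279125e-04, -3.37675861e-04,
        7.00927852e-05, -2.24985889e-03]), 'joint_torque': array([ 1.83173594e-03, -3.41253054e+01, -3.03301835e+01,  7.20217125e-02,
        3.04187648e-02, -9.89882574e-05]), 'tool_pos': array([ 0.23942407, -0.494537  ,  0.1681488 ]), 'ee_rot': array([-3.13966479e+00, -1.98925340e-04,  4.50795889e-01]), 'wrist_force': array([ 0.19785102, -0.68195139,  0.31025892]), 'wrist_torque': array([-0.02924214,  0.0123078 ,  0.03234146]), 'finger_force': 0.0, 'width': 0.094410624534492}
```

View pics/top0.png

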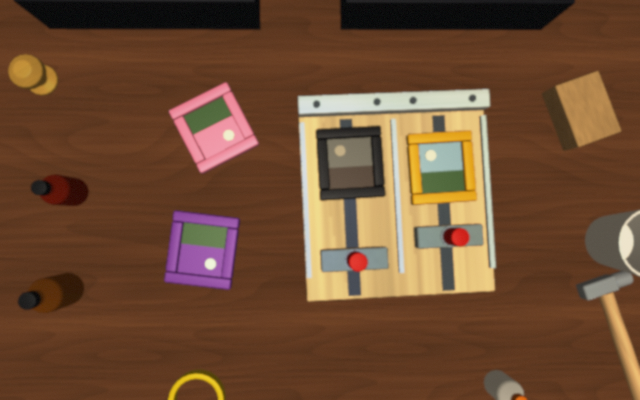

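View pics/side0.png

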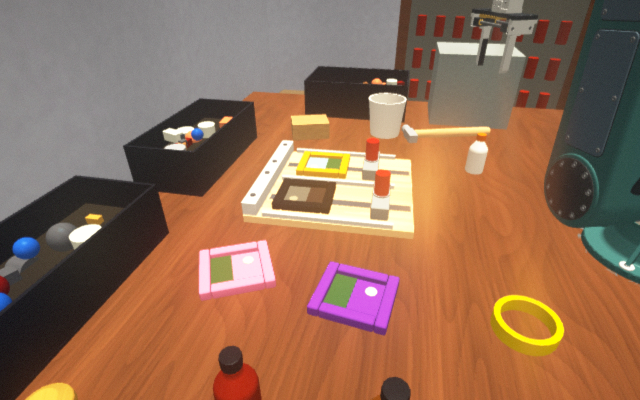

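The top view shows the gilt frame in the right bay (441,167), its red knob at (459,237), and the fence along row ~100. The black frame and the other knob (358,261) are in the left bay.

```bash
cat > h.py <<'E'
import numpy as np,cv2
def ray(s,u,v,z):
    R=cv2.Rodrigues(np.array(s["rvec"]))[0];c=-R.T@np.array(s["tvec"]).ravel()
    d=R.T@np.array([(u-s["cx"])/s["fx"],(v-s["cy"])/s["fy"],1]);return c+d*(z-c[2])/d[2]
def world(s):
    R=cv2.Rodrigues(np.array(s["rvec"]))[0];v,u=np.mgrid[:400,:640];z=s["range_z"]
    p=np.stack([(u-s["cx"])/s["fx"]*z,(v-s["cy"])/s["fy"]*z,z],-1)
    return (p-np.array(s["tvec"]).ravel())@R
def measure(s):
    h=cv2.cvtColor(s["image"],cv2.COLOR_BGR2HSV);P=world(s);ok=s["range_z"]>0
    red=((h[...,0]<6)|(h[...,0]>174))&(h[...,1]>180)&(h[...,2]>120)
    out={}
    n,l,st,c=cv2.connectedComponentsWithStats((red&ok&(P[...,2]>.09)&(P[...,2]<.106)).astype(np.uint8))
    out["knobs"]=[((P[l==i].min(0)+P[l==i].max(0))/2).round(4).tolist()+[int(st[i,4])] for i in range(1,n) if st[i,4]>60]
    y=cv2.inRange(h,(18,150,130),(30,255,255))>0
    n,l,st,c=cv2.connectedComponentsWithStats((y&ok&(P[...,2]>.028)&(P[...,2]<.044)).astype(np.uint8))
    i=1+np.argmax(st[1:,4]); q=P[l==i][:,:2].astype(np.float32)
    out["gilt"]=cv2.minAreaRect(q),int(st[i,4])
    return out,P
E
python3 - <<'E'
from h import *
import pickle
s=pickle.load(open("top0.pkl","rb"));o,P=measure(s);print(o)
for a,z in (((300,97),.048),((489,91),.048),((299,113),.048),((490,107),.048),((308,300),.018),((494,291),.018)):print(a,ray(s,*a,z).round(4))
h=P[...,2];m=(h>.043)&(h<.053);m[:80]=0;m[125:]=0;m[:,:290]=0;m[:,500:]=0
print(m.sum(),cv2.minAreaRect(P[m][:,:2].astype(np.float32)),cv2.boxPoints(cv2.minAreaRect(P[m][:,:2].astype(np.float32))))
for u,v in((459,237),(358,261)):print(ray(s,u,v,.098),P[v,u])
E
```

```text
{'knobs': [[0.5214, -0.1907, 0.0976, 247], [0.4868, -0.0321, 0.0967, 248]], 'gilt': (((0.6373244524002075, -0.1841633915901184), (0.11977473646402359, 0.11068640649318695), 2.952723503112793), 2403)}
(300, 97) [0.7533 0.0517 0.048 ]
(489, 91) [ 0.7618 -0.2639  0.048 ]
(299, 113) [0.7268 0.0537 0.048 ]
(490, 107) [ 0.7348 -0.2647  0.048 ]
(308, 300) [0.4177 0.0429 0.018 ]
(494, 291) [ 0.4258 -0.2733  0.018 ]
3462 ((0.7465522885322571, -0.10382887721061707), (0.03129793703556061, 0.31930407881736755), 1.8822778463363647) [[ 0.72566783  0.05522301]
 [ 0.73615575 -0.26390877]
 [ 0.76743674 -0.26288077]
 [ 0.7569488   0.05625102]]
[ 0.52142535 -0.1895877   0.098     ] [ 0.52138302 -0.18994812  0.09690067]
[ 0.48765042 -0.03271377  0.098     ] [ 0.4874563  -0.03299234  0.09567093]
```

>>> drive_tool(
  commands=[
    [0, 0, 0, 0, 0, -1],
    [0, 0, 0, 0, 0, -1],
    [0, 0, 0, 0, 0, -1],
    [0, 0, 0, 0, 0, -1],
    [0, 0, 0, 0, 0, -1],
    [0, 0, 0, 0, 0, -1],
    [0, 0, 0, 0, 0, -1],
    [0, 0, 0, 0, 0, -1],
    [0, 0, 0, 0, 0, -1],
    [0, 0, 0, 0, 0, -1],
    [0, 0, 0, 0, 0, -1],
    [0, 0, 0, 0, 0, -0.5],
    [0, 0, 0, 0, 0, 0],
  ],
  gripper=0,
)

```text
time: 1.72
tool_pos: [0.2395, -0.4948, 0.1686]
ee_rot: [-3.141, -0.001, 1.6]
wrist_force: [-0.5, -1.4, -0.5]
width: 0.094
finger_force: 0.0
```

>>> drive_tool(
  commands=[
    [0.6, 0.6, 0, 0, 0, 0],
    [0.8, 0.8, 0, 0, 0, 0],
    [0.8, 0.8, 0, 0, 0, 0],
    [0.8, 0.8, 0, 0, 0, 0],
    [0.8, 0.8, 0, 0, 0, 0],
    [0.8, 0.8, 0, 0, 0, 0],
    [0.8, 0.8, 0, 0, 0, 0],
    [0.8, 0.8, 0, 0, 0, 0],
    [0.8, 0.8, 0, 0, 0, 0],
    [0.4, 0.27, 0, 0, 0, 0],
    [0, 0, 0, 0, 0, 0],
    [0, 0, 0, 0, 0, 0],
  ],
)

```text
time: 3.22
tool_pos: [0.5206, -0.1915, 0.1692]
ee_rot: [-3.141, 0.001, 1.599]
wrist_force: [-0.0, -0.7, -0.8]
width: 0.0937
finger_force: 0.0
```

>>> drive_tool(
  commands=[
    [0, 0, 0.6, 0, 0, 0],
    [0, 0, 0.6, 0, 0, 0],
    [0, 0, 0.6, 0, 0, 0],
    [0, 0, 0.5, 0, 0, 0],
    [0, 0, 0.35, 0, 0, 0],
    [0, 0, 0, 0, 0, 0],
  ],
)

```text
time: 3.98
tool_pos: [0.5202, -0.191, 0.0621]
ee_rot: [-3.139, -0.001, 1.599]
wrist_force: [-0.4, -0.3, -0.1]
width: 0.0943
finger_force: 0.0
```

>>> drive_tool(
  commands=[
    [0, 0, 0, 0, 0, 0],
    [0, 0, 0, 0, 0, 0],
    [0, 0, 0, 0, 0, 0],
    [0, 0, 0, 0, 0, 0],
    [0, 0, 0, 0, 0, 0],
    [0, 0, 0, 0, 0, 0],
  ],
  gripper=1,
)

```text
time: 4.72
tool_pos: [0.5214, -0.1904, 0.0632]
ee_rot: [3.142, 0.0, 1.601]
wrist_force: [-0.3, 0.2, -0.1]
width: 0.0374
finger_force: 0.0
```

>>> drive_tool(
  commands=[
    [0, 0, 0, 0, 0, 0],
    [0, 0, 0, 0, 0, 0],
    [0, 0, 0, 0, 0, 0],
  ],
)

```text
time: 5.1
tool_pos: [0.5214, -0.1905, 0.0632]
ee_rot: [-3.142, 0.0, 1.601]
wrist_force: [0.8, -0.1, 0.4]
width: 0.0076
finger_force: 0.0
```

>>> drive_tool(
  commands=[
    [0, 0.1, 0, 0, 0, 0],
    [0, 0.15, 0, 0, 0, 0],
    [0, 0.15, 0, 0, 0, 0],
    [0, 0.15, 0, 0, 0, 0],
    [0, 0.15, 0, 0, 0, 0],
    [0, 0.15, 0, 0, 0, 0],
    [0, 0.15, 0, 0, 0, 0],
    [0, 0.15, 0, 0, 0, 0],
    [0, 0.15, 0, 0, 0, 0],
    [0, 0.15, 0, 0, 0, 0],
    [0, 0.1, 0, 0, 0, 0],
    [0, 0, 0, 0, 0, 0],
    [0, 0, 0, 0, 0, 0],
  ],
)

```text
time: 6.72
tool_pos: [0.5833, -0.1886, 0.0632]
ee_rot: [-3.141, 0.0, 1.601]
wrist_force: [-0.0, 0.6, 0.8]
width: 0.0001
finger_force: 0.0
```

The fingers shut completely, so they missed the knob. I'll look before moving again.

```bash
python3 - <<'E'
from bench import *
from h import *
s=snapshot("side");cv2.imwrite("pics/side1.png",cv2.resize(s["image"][100:260,220:560],None,fx=2.3,fy=2.3))
t=snapshot("top");cv2.imwrite("pics/top1.png",cv2.resize(t["image"][60:320,270:540],None,fx=2.2,fy=2.2))
print(measure(t)[0]);print(get_obs())
E
```

```text
{'knobs': [[0.5214, -0.1882, 0.0971, 222], [0.4868, -0.0316, 0.0966, 252]], 'gilt': (((0.6365363001823425, -0.17217940092086792), (0.11985061317682266, 0.08695516735315323), 2.5782175064086914), 1463)}
{'time': 6.825, 'joint_positions': array([-4.05228241e-01,  2.67907983e-01,  1.37295486e+00, -1.06540652e-04,
        1.50078087e+00, -4.35113112e-01]), 'qvel': array([-0.00044554, -0.00162553,  0.00102573, -0.00018898, -0.00031714,
       -0.00078332]), 'joint_torque': array([ 1.84915523e-02, -4.05673456e+01, -2.92645705e+01,  6.10910053e-02,
        4.48452740e-02,  8.24012261e-06]), 'tool_pos': array([ 0.58322634, -0.18864335,  0.06320422]), 'ee_rot': array([-3.14150155e+00,  7.48543744e-05,  1.60068866e+00]), 'wrist_force': array([-0.03030976,  0.77422182,  0.09596658]), 'wrist_torque': array([-0.03126407, -0.06019153,  0.00485074]), 'finger_force': 0.0, 'width': 0.0005760039742219811}
```

View pics/side1.png

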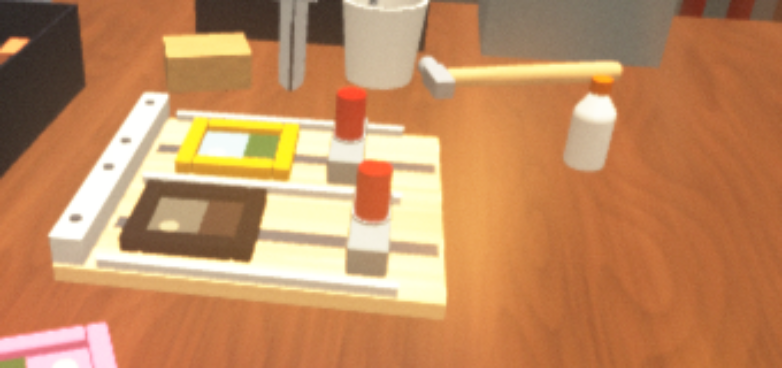

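View pics/top1.png

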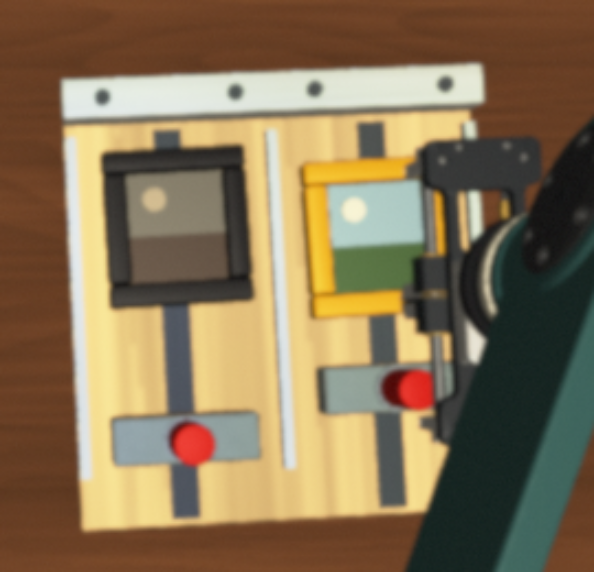

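The knob hasn't moved (top view crop: (410,388)), and the gripper sits well to the -y side of it. So the cameras and the robot disagree. I'll compare where the TCP should project with where the fingertips appear in both views.

```bash
python3 - <<'E'
from bench import *
from h import *
tcp=get_obs()["tool_pos"]
for n in("top","side"):
    s=snapshot(n);p=cv2.projectPoints(tcp[None],np.array(s["rvec"]),np.array(s["tvec"]),np.array([[s["fx"],0,s["cx"]],[0,s["fy"],s["cy"]],[0,0,1]]),None)[0].ravel()
    R=cv2.Rodrigues(np.array(s["rvec"]))[0];print(n,p,"cam at",-R.T@np.array(s["tvec"]).ravel(), "base proj",cv2.projectPoints(np.array([[0.,0,0]]),np.array(s["rvec"]),np.array(s["tvec"]),np.array([[s["fx"],0,s["cx"]],[0,s["fy"],s["cy"]],[0,0,1]]),None)[0].ravel())
    print(measure(s)[0]["knobs"]); P=world(s)
    if n=="side": print("fingertip pts",P[136,347],P[130,347],P[125,345],P[125,350]); print("red top",P[142:146:2,372],"table",P[300,480],P[250,150])
    else: print("table",P[350,300],P[180,120])
w=snapshot("wrist");cv2.imwrite("pics/wrist1.png",w["image"]);P=world(w);print("wrist",measure(w)[0]["knobs"])
E
```

```text
top [450.31260641 197.95890256] cam at [0.55043509 0.0573827  0.85128773] base proj [337.1304619  549.80639709]
[[0.5214, -0.1885, 0.0975, 222], [0.4868, -0.0316, 0.0967, 250]]
table [ 0.33079825  0.0574118  -0.00085201] [ 0.62452013  0.36019344 -0.00256127]
side [345.26168713 151.53672521] cam at [0.46477241 0.6506902  0.44629888] base proj [646.63253949 252.90683263]
[[0.6037, 0.4351, 0.0954, 252]]
fingertip pts [ 0.57945878 -0.18211206  0.10584809] [ 0.5796442  -0.1798539   0.12143226] [ 0.58447288 -0.17852654  0.13361464] [ 0.57323528 -0.18049638  0.13373087]
red top [[ 0.5204444  -0.17923378  0.09705234]
 [ 0.52000257 -0.17764247  0.09279122]] table [0.31105913 0.18240999 0.00038499] [0.88397627 0.18096406 0.00425021]
wrist [[0.5226, -0.1912, 0.0989, 1514]]
```

View pics/wrist1.png

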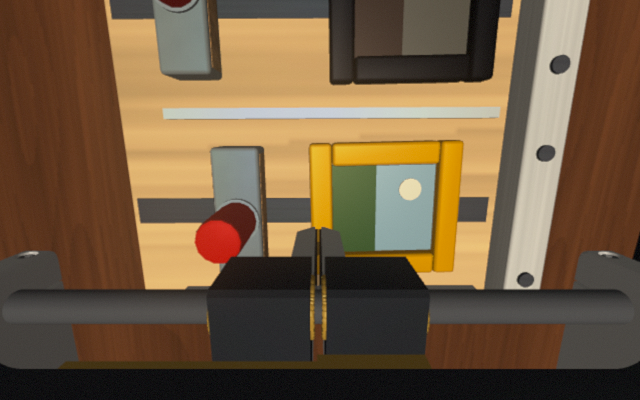

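The wrist view shows the shut fingertips at (318,235), above the gilt frame's near edge. In x and y all views agree with the robot. In z, though, the tips appear near 0.10 m where the state says 0.063, so the fingers closed above the knob. I'll measure that offset.

```bash
python3 - <<'E'
from bench import *
from h import *
import pickle
s=snapshot("side");P=world(s);o=get_obs();t=o["tool_pos"]
def tip(P,t,ry):
    m=(np.hypot(P[...,0]-t[0],P[...,1]-t[1])<ry)&(P[...,2]>.05)&(P[...,2]<.4)
    return np.sort(P[m][:,2])[:12].round(3),m.sum()
print(t,tip(P,t,.03))
for v in range(128,156,2):print(v,P[v,345:350:2].round(3).tolist(),s["image"][v,347].tolist())
s0=pickle.load(open("side0.pkl","rb"));P0=world(s0)
print("start",tip(P0,[.2394,-.4945],.07))
w=snapshot("wrist");Pw=world(w);print("wrist tip",Pw[236,318],Pw[232,314],Pw[232,324])
R=cv2.Rodrigues(np.array(w["rvec"]))[0];print("wrist cam",-R.T@np.array(w["tvec"]).ravel())
E
```

```text
[ 0.58329457 -0.18865132  0.0632271 ] (array([0.098, 0.1  , 0.1  , 0.101, 0.102, 0.102, 0.102, 0.102, 0.103,
       0.103, 0.103, 0.104]), np.int64(1039))
128 [[0.584, -0.177, 0.127], [0.58, -0.182, 0.126], [0.575, -0.18, 0.127]] [115, 132, 149]
130 [[0.584, -0.18, 0.121], [0.579, -0.179, 0.122], [0.575, -0.182, 0.121]] [117, 134, 152]
132 [[0.584, -0.179, 0.116], [0.58, -0.18, 0.116], [0.575, -0.181, 0.117]] [120, 136, 157]
134 [[0.584, -0.182, 0.111], [0.579, -0.181, 0.111], [0.575, -0.18, 0.112]] [119, 140, 158]
136 [[0.584, -0.181, 0.106], [0.579, -0.179, 0.107], [0.575, -0.184, 0.105]] [135, 156, 172]
138 [[0.584, -0.179, 0.102], [0.579, -0.18, 0.102], [0.607, -0.43, -0.001]] [130, 153, 179]
140 [[0.617, -0.413, -0.002], [0.611, -0.413, -0.001], [0.605, -0.415, -0.002]] [77, 124, 197]
142 [[0.614, -0.396, -0.001], [0.609, -0.399, -0.002], [0.602, -0.397, -0.0]] [66, 117, 193]
144 [[0.611, -0.378, 0.001], [0.606, -0.382, -0.001], [0.6, -0.383, -0.001]] [67, 120, 198]
146 [[0.609, -0.365, -0.0], [0.604, -0.371, -0.002], [0.598, -0.37, -0.001]] [70, 123, 200]
148 [[0.607, -0.352, -0.0], [0.602, -0.355, -0.001], [0.597, -0.359, -0.002]] [68, 122, 197]
150 [[0.606, -0.34, -0.001], [0.6, -0.338, 0.0], [0.594, -0.343, -0.002]] [79, 134, 206]
152 [[0.595, -0.265, 0.027], [0.59, -0.268, 0.026], [0.584, -0.267, 0.027]] [248, 254, 255]
154 [[0.59, -0.235, 0.035], [0.585, -0.237, 0.035], [0.58, -0.239, 0.034]] [55, 247, 255]
start (array([0.203, 0.203, 0.204, 0.204, 0.204, 0.204, 0.204, 0.205, 0.206,
       0.206, 0.206, 0.206]), np.int64(1602))
wrist tip [ 0.5841119  -0.1806208   0.11350633] [ 0.58179879 -0.1792061   0.11088144] [ 0.58745114 -0.17872082  0.11184293]
wrist cam [ 0.58219031 -0.12271468  0.28004441]
```

The tips really are about 37 mm higher than the reported z, and were at the start too. I'll raise, open, go back over the knob, and descend to a reported z of about 0.025.

>>> drive_tool(
  commands=[
    [0, 0, -0.5, 0, 0, 0],
    [0, 0, -0.5, 0, 0, 0],
    [0, 0, 0, 0, 0, 0],
  ],
)

```text
time: 7.45
tool_pos: [0.5847, -0.1892, 0.1054]
ee_rot: [3.138, 0.002, 1.601]
wrist_force: [0.1, -0.7, 0.3]
width: 0.0005
finger_force: 0.0
```

>>> drive_tool(
  commands=[
    [0, -0.5, 0, 0, 0, 0],
    [0, -0.5, 0, 0, 0, 0],
    [0, -0.5, 0, 0, 0, 0],
    [0, 0, 0, 0, 0, 0],
    [0, 0, 0, 0, 0, 0],
    [0, 0, 0, 0, 0, 0],
    [0, 0, 0, 0, 0, 0],
    [0, 0, 0, 0, 0, 0],
    [0, 0, 0, 0, 0, 0],
  ],
  gripper=0,
)

```text
time: 8.57
tool_pos: [0.5235, -0.1904, 0.1031]
ee_rot: [-3.142, 0.0, 1.601]
wrist_force: [-0.8, -0.4, 0.4]
width: 0.0869
finger_force: 0.0
```

>>> drive_tool(
  commands=[
    [0, 0, 0, 0, 0, 0],
    [0, 0, 0.4, 0, 0, 0],
    [0, 0, 0.5, 0, 0, 0],
    [0, 0, 0.5, 0, 0, 0],
    [0, 0, 0.35, 0, 0, 0],
    [0, 0, 0.2, 0, 0, 0],
    [0, 0, 0, 0, 0, 0],
  ],
)

```text
time: 9.45
tool_pos: [0.523, -0.1903, 0.0245]
ee_rot: [-3.141, -0.0, 1.601]
wrist_force: [-0.5, 0.3, 0.2]
width: 0.0937
finger_force: 0.0
```

>>> drive_tool(
  commands=[
    [0, 0, 0, 0, 0, 0],
    [0, 0, 0, 0, 0, 0],
    [0, 0, 0, 0, 0, 0],
    [0, 0, 0, 0, 0, 0],
    [0, 0, 0, 0, 0, 0],
    [0, 0, 0, 0, 0, 0],
    [0, 0, 0, 0, 0, 0],
    [0, 0, 0, 0, 0, 0],
  ],
  gripper=1,
)

```text
time: 10.45
tool_pos: [0.5227, -0.1904, 0.0251]
ee_rot: [-3.14, -0.0, 1.601]
wrist_force: [-3.7, -0.1, 1.7]
width: 0.0292
finger_force: 30.0
```

Now it's gripped (29 mm, 30 N). I'll push most of the travel.

>>> drive_tool(
  commands=[
    [0, 0.1, 0, 0, 0, 0],
    [0, 0.15, 0, 0, 0, 0],
    [0, 0.15, 0, 0, 0, 0],
    [0, 0.15, 0, 0, 0, 0],
    [0, 0.15, 0, 0, 0, 0],
    [0, 0.15, 0, 0, 0, 0],
    [0, 0.15, 0, 0, 0, 0],
    [0, 0.15, 0, 0, 0, 0],
    [0, 0.15, 0, 0, 0, 0],
    [0, 0.15, 0, 0, 0, 0],
    [0, 0.15, 0, 0, 0, 0],
    [0, 0.1, 0, 0, 0, 0],
    [0, 0, 0, 0, 0, 0],
  ],
)

```text
time: 12.08
tool_pos: [0.5922, -0.1881, 0.0252]
ee_rot: [3.14, -0.0, 1.601]
wrist_force: [-1.9, 1.9, 1.3]
width: 0.0297
finger_force: 30.0
```

>>> drive_tool(
  commands=[
    [0, 0.05, 0, 0, 0, 0],
    [0, 0.05, 0, 0, 0, 0],
    [0, 0, 0, 0, 0, 0],
  ],
)

```text
time: 12.45
tool_pos: [0.5953, -0.188, 0.0251]
ee_rot: [-3.142, -0.0, 1.601]
wrist_force: [-3.6, 2.8, 2.2]
width: 0.0297
finger_force: 30.0
```

>>> drive_tool(
  commands=[
    [0, 0.05, 0, 0, 0, 0],
    [0, 0, 0, 0, 0, 0],
  ],
)

```text
time: 12.7
tool_pos: [0.5955, -0.188, 0.0251]
ee_rot: [-3.138, -0.001, 1.601]
wrist_force: [-8.8, 2.5, 3.7]
width: 0.0297
finger_force: 30.0
```

```bash
python3 - <<'E'
from bench import *
from h import *
t=snapshot("top");cv2.imwrite("pics/top2.png",cv2.resize(t["image"][60:320,270:540],None,fx=2.2,fy=2.2))
o=measure(t)[0];print(o,cv2.boxPoints(o["gilt"][0]));print(get_obs()["wrist_force"])
E
```

```text
{'knobs': [[0.5957, -0.1792, 0.096, 75], [0.4868, -0.0314, 0.0962, 252]], 'gilt': (((0.6738055944442749, -0.1844700574874878), (0.1199006736278534, 0.11088219285011292), 2.1271374225616455), 1551)} [[ 0.61183876 -0.13129234]
 [ 0.61595434 -0.24209812]
 [ 0.73577243 -0.23764777]
 [ 0.73165685 -0.12684199]]
[-8.81810715  3.30781243  4.7591867 ]
```

View pics/top2.png

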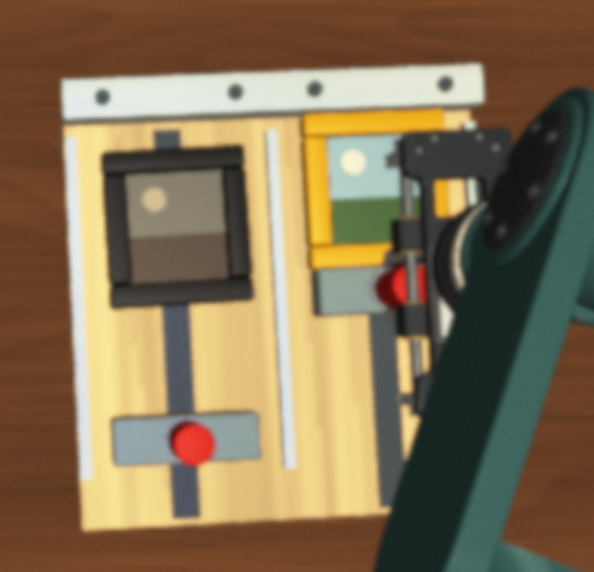

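The frame is home against the fence (front edge at crop row ~115) with the jaw closed on it (row ~267), and the force is rising, which fits. The other jaw hasn't moved. Now I'll release and lift.

>>> drive_tool(
  commands=[
    [0, 0, 0, 0, 0, 0],
    [0, 0, 0, 0, 0, 0],
    [0, 0, 0, 0, 0, 0],
    [0, 0, 0, 0, 0, 0],
    [0, 0, 0, 0, 0, 0],
    [0, 0, 0, 0, 0, 0],
    [0, 0, 0, 0, 0, 0],
  ],
  gripper=0,
)

```text
time: 13.62
tool_pos: [0.5974, -0.1882, 0.0252]
ee_rot: [3.142, 0.0, 1.601]
wrist_force: [0.4, -1.7, -0.4]
width: 0.0934
finger_force: 0.0
```

>>> drive_tool(
  commands=[
    [0, 0, -0.4, 0, 0, 0],
    [0, 0, -0.7, 0, 0, 0],
    [0, 0, -0.8, 0, 0, 0],
    [0, 0, -0.8, 0, 0, 0],
    [0, 0, -0.4, 0, 0, 0],
    [0, 0, 0, 0, 0, 0],
    [0, 0, 0, 0, 0, 0],
  ],
)

```text
time: 14.5
tool_pos: [0.5967, -0.1879, 0.1477]
ee_rot: [-3.139, -0.001, 1.601]
wrist_force: [0.2, 0.1, -0.1]
width: 0.0941
finger_force: 0.0
```

```bash
python3 - <<'E'
from bench import *
from h import *
o=get_obs();print(o["time"],o["tool_pos"],o["wrist_force"],o["width"])
for n in("top","wrist"):
    m=measure(snapshot(n))[0];print(n,m)
E
```

```text
14.5 [ 0.59666509 -0.18791867  0.14766019] [ 0.1539029   0.10261999 -0.09651294] 0.09411825207450768
top {'knobs': [[0.5955, -0.1881, 0.0968, 245], [0.4869, -0.0321, 0.0971, 248]], 'gilt': (((0.6737838983535767, -0.1844889223575592), (0.12005729973316193, 0.11145786941051483), 2.1406829357147217), 2316)}
wrist {'knobs': [[0.4876, -0.0375, 0.099, 825], [0.5967, -0.1887, 0.0984, 789]], 'gilt': (((0.6752492189407349, -0.1848868876695633), (0.11962730437517166, 0.11005229502916336), 2.274928331375122), 5376)}
```

The distance from knob to frame centre is 78 mm, which means no gap; the frame is home and square, and the other jaw is where it was.

```bash
python3 -c "
from bench import *
print(close_job())"
```

```text
the job is handed in; nothing more can be done
None
```

The gilt frame is flat and square, home against the fence, with its jaw closed on it and released; the other bay's jaw stayed put, and the job was handed in at about 14.6 s (the first grasp missed above the knob because the reported height reads about 37 mm low).

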